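# Catch the parts-washer lid and ease it shut

## Task

The lid of the small bench-top parts washer stands open on a folding prop bar. With a finger waiting close under the lid's front lip, push the prop aside to the right so that it folds down into the tub and the lid drops a little way onto the back or outside of the finger; then lower the lid gently on the finger until it is fully shut, without letting it slam, and take the hand away. Do not pinch the lid, do not raise the lid above where it stands, and do not disturb the jar, the tape roll, the sanding block and the tape measure beside the washer.

Things in the scene. Friction and masses are not known exactly. Their poses are not given: they have to be found in the camera images.
- washer: bench-top parts washer: fixed open-topped grey metal tub, 140 mm deep (x), 200 wide (y), 205 high, walls 6 mm, brass drain cock low on the front wall (sticks out 18 mm, 58 mm up). Origin: centre of its underside on the bench. x points from its front (robot's side) to its back, y to its left, z up; it may stand turned by up to 20 degrees
- lid (a joint): flat steel lid, 5 mm thick, 175 mm from hinge to front edge, 200 wide, about 0.35 kg. Rad: 0 shut (level, its lip 35 mm out over the front wall, free space under the lip), growing as it opens; starts at about 0.70, resting on the prop. Unsupported it falls shut in under half a second (weak damping) and slams; it weighs 1.7 N at the lip
- lid_hinge (a point): middle of the lid's level hinge line, which runs along the washer's y at x = +70, z = 207 mm of the washer's frame; the lid's underside passes through it
- lip (a point): middle of the lid's front edge, on its underside; in the washer's frame at x = -64, y = 0, z = 320 mm at the start, and at x = -105, z = 207 mm when shut. Its axes turn with the lid
- prop (a joint): round dark steel prop bar, 10 mm thick, 119 mm long, pivot at x = -52, y = +55, z = 190 mm of the washer's frame, axis along its x. Rad: 0 (start) upright, leaning 4 degrees left (+y) on a stop, the lid resting on its top; it swings only to the right (-y); 1.6 is folded flat below the rim. 1 to 3 N sideways near its top moves it; past upright and clear of the lid it falls flat by itself
- prop_tip (a point): top of the prop bar; at the start at x = -52, y = +63, z = 309 mm in the washer's frame
- screw_jar: loose glass jar of screws with a pale lid, 58 mm in diameter, 75 mm high, upright to the left of the washer, near its middle; origin: centre of its underside; leave alone
- tape_roll_blue: loose roll of blue tape lying flat, 84 mm in diameter, 24 mm high, to the left of the washer; origin: centre of its underside; leave alone
- sanding_block: loose brown sanding block, 55 x 100 x 31 mm, lying to the right of the washer towards its front; origin: centre of its underside; leave alone
- tape_measure: loose yellow tape measure with dark sides, 34 x 70 x 62 mm, standing to the right of the washer towards its back; origin: centre of its underside; leave alone

How it is judged (in metres and radians):
On the way:
1. the prop is folded down (past 1.0 rad) while the lid, still open by more than 0.25 rad, rests on the fingers (value of joint prop above 1 rad and value of joint lid above 0.25 rad and contact force between the fingers and lid above 0.3 N), for 0.2 s.
At the end, for the whole second after the job is handed in: the lid is shut (within 0.03 rad) and still, the prop is folded down in the tub (past 1.3 rad), the jar, tape roll, sanding block and tape measure are upright (within 0.15 rad) and within 12 mm of where they were (value of joint lid below 0.03 rad and value of joint prop above 1.3 rad and velocity of joint lid below 0.05 rad/s and distance of each of screw_jar, tape_roll_blue, sanding_block, tape_measure from where it was at the start of the episode below 0.012 m and angle between each of screw_jar, tape_roll_blue, sanding_block, tape_measure's own z axis and vertical below 0.15 rad); the robot touches nothing.
It fails at once if the lid comes down hard: it turns shut faster than 1.2 rad/s within its last 0.12 rad (the lip's last 20 mm) (value of joint lid below 0.12 rad and velocity of joint lid below -1.2 rad/s).
It fails at once if the lid is raised more than 0.12 rad above where it stood (past 0.82 rad) (value of joint lid above 0.82 rad).
It fails at once if the lid is pinched or shoved with more than 30 N (contact force between the fingers and lid above 30 N).
It fails at once if a bystander is pushed, lifted or knocked over (moved more than 15 mm) (distance of any of screw_jar, tape_roll_blue, sanding_block, tape_measure from where it was at the start of the episode above 0.015 m).
It also fails if it takes over 45 s, if anything falls off the work surface, if the arm or the gripper's body presses on something with over 40 N, if the wrist force passes 120 N, or if a joint passes its speed limit or range.

## Robot

A 7-joint arm with a two-finger parallel gripper is mounted at the origin on a cart in front of the work surface, level with it; the furniture and walls round the work are solid. World frame = base frame: x ahead of the robot, y to its left, z up, the work surface at z = 0. Lengths are in mm, angles in rad, forces in N, time in s.
With the tool pointing down it reaches from about 400 to 900 mm from the base axis. Payload 5.5 kg.
Tool frame: the origin (TCP) lies between the finger pads; the fingertips stand 22 mm ahead of it and the grasp point (between the pads) lies 3 mm ahead of it; z points along the fingers, y is the line along which they close (so a half turn about z gives the same grasp; the last joint's range is limited). The gripper opens to 92 mm and grips with 3 to 60 N. Pads are 19 mm wide; open, the fingers measure 130 mm over their backs; the gripper's body (75 mm by 190 mm) begins 47 mm behind the grasp point.
Start: joints at [-0.923, 0.501, -0.427, 1.55, 0.221, 1.138, -0.21], TCP at [243.957, 602.482, 248.729] pointing down, gripper open.
Joint ranges: [-2.88, 2.88], [-0.31, 2.03], [-1.54, 1.56], [0.2, 2.42], [-1.41, 4.55], [0.19, 2.02], [-2.57, 2.57]. Speed limits (rad/s): [2.57, 2.57, 3.14, 3.14, 3.14, 3.14, 3.14].

## Interface

Orientations are given as a unit quaternion [w, x, y, z].
In Python, from station import move_to, movel, set_joints, grip, wait, solve_ik, camera, MotionError, sign_off, get_clock, get_q, get_qvel, get_joint_efforts, get_tcp_pos, get_tool_rot, get_wrist_force, get_torque, get_finger_gap, get_finger_force gives the robot as it stands. Calls block until the motion is done:
- move_to(position, orientation): joint-space move of the TCP to a pose.
- movel(position, frame=None, speed=150): straight line of the TCP; frame=None keeps the orientation; speed is the mean speed in mm/s.
- set_joints(angles): joint-space move.
- grip(opening, force=None): opening from 0.0 (shut) to 1.0 (fully open); force is the grip in N (None keeps the last); returns when the fingers have stopped.
- wait(seconds).
- solve_ik(position, orientation): joint angles nearest the present ones, or None.
- camera(name): name is "scene" or "top" or "wrist"; returns a dict with "frame" (400x640x3 uint8, red, green, blue), "mtx" (3x3 intrinsics, pixels), "rvec" (rotation vector, rad) and "tvec" (3), from world to camera coordinates, as OpenCV has them. Camera axes: x right, y down, z forward; pixel columns grow to the right and rows downward; lengths in mm; the calibration is good to about 2 mm. A picture is of the moment at which its call begins. There is no depth.
A pose or a line that the arm cannot do raises MotionError and nothing moves.
- sign_off(): hands the job in; it is judged then, once.
Readings, each from a call of its own:
- get_clock(): time.
- get_q(): joint angles.
- get_qvel(): joint speeds.
- get_joint_efforts(): joint torques, N m.
- get_tcp_pos(): TCP position.
- get_tool_rot(): TCP orientation.
- get_wrist_force(): force on the tool from outside, world axes, zero at the start.
- get_torque(): the same for the moment, N m.
- get_finger_gap(): opening from 0.0 (shut) to 1.0 (fully open).
- get_finger_force(): force on a finger pad.
Only numpy, scipy, OpenCV 4.12 (cv2) and the standard library are available. Lean on these libraries where they do the work, as an engineer would, in place of code of your own. Each camera call takes 0.05 s, during which the arm holds its last target. There are 200 camera calls.

## Working session

There is one attempt and no reset: what is moved stays moved. The work goes in short steps, each a Python script; the robot and the scene stay as the last script left them, time stands still between calls to the robot, and variables do not carry over. Pictures are saved under pics/ and viewed, at most 10 in all, crops included, and the job is handed in when it is done.

```bash
mkdir -p pics; ls
python3 - <<'E'
from station import *
import cv2,json,numpy as np
for n in("scene","top"):
    c=camera(n); cv2.imwrite(f"pics/{n}0.png",c["frame"][:,:,::-1])
    np.savez(f"{n}.npz",**{k:np.array(c[k]) for k in("mtx","rvec","tvec","frame")})
    R=cv2.Rodrigues(np.array(c["rvec"],float))[0]; print(n,-R.T@np.array(c["tvec"]).ravel(),R[2])
print(get_clock(),get_tcp_pos(),get_tool_rot(),get_wrist_force())
E
```

```text
pics
scene [ 154.23911905 -209.81653516  952.98978898] [ 0.50999328  0.39061497 -0.7663725 ]
top [ 544.58298214  184.2902965  1070.31196304] [ 0.13353251  0.00796287 -0.99101244]
0.1 [243.80924132 601.89517565 247.78271997] [-2.03862011e-04  1.91207577e-01  9.81549223e-01 -8.62737567e-04] [ 0.46876538 -0.48229429 -0.08181076]
```

View pics/scene0.png

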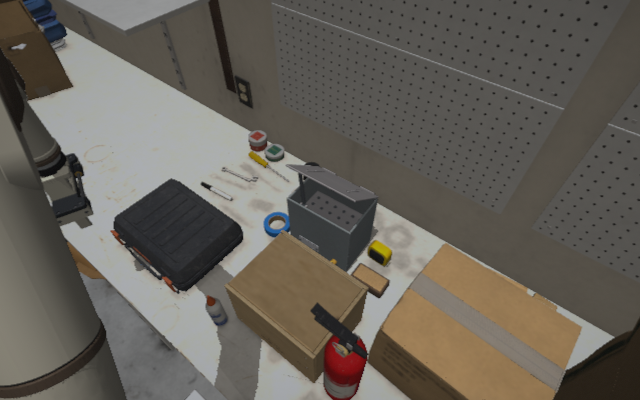

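View pics/top0.png

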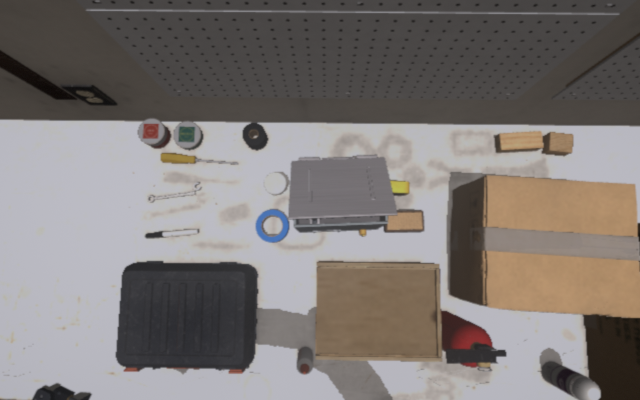

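The scene shows the open washer at about (335,210) with a wooden box in front of it. The top view has the lid at about (290-395,155-230). Next I enlarge both.

Run:
```python
import cv2
a=cv2.imread("pics/scene0.png")[145:305,220:400]; b=cv2.imread("pics/top0.png")[140:280,230:450]
cv2.imwrite("pics/sc.png",cv2.resize(a,None,fx=3.75,fy=3.75,interpolation=cv2.INTER_CUBIC))
cv2.imwrite("pics/tc.png",cv2.resize(b,None,fx=3.6,fy=3.6,interpolation=cv2.INTER_CUBIC))
```

```text
(no output)
```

View pics/sc.png

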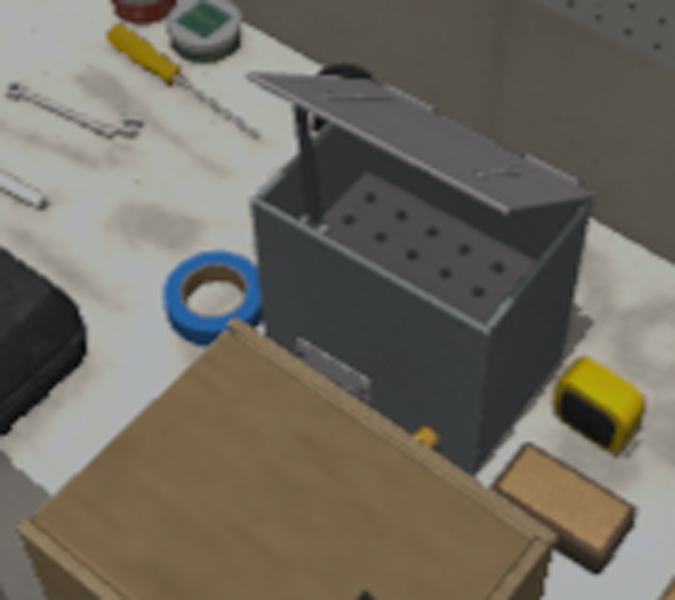

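View pics/tc.png

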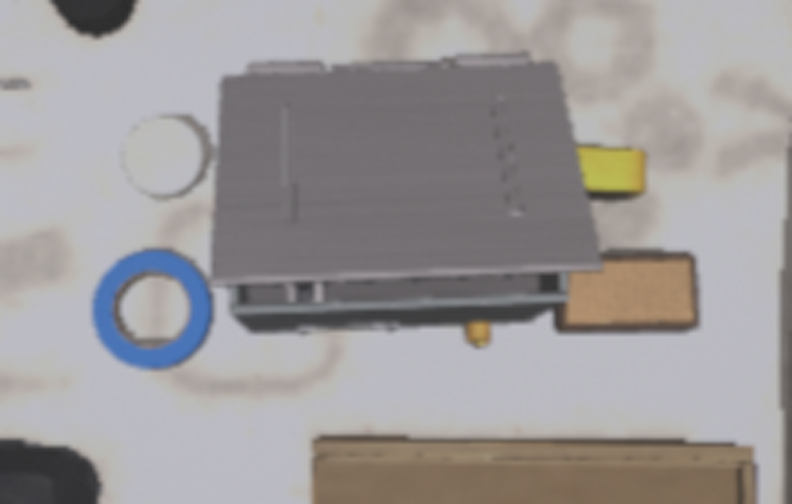

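```bash
cat > h.py <<'E'
import numpy as np,cv2
from scipy.optimize import least_squares
C={n:np.load(n+".npz") for n in("scene","top")}
S=lambda u,v:((u+.5)/3.75-.5+220,(v+.5)/3.75-.5+145)
T=lambda u,v:((u+.5)/3.6-.5+230,(v+.5)/3.6-.5+140)
def proj(n,P): c=C[n]; return cv2.projectPoints(np.array(P,float).reshape(-1,1,3),c["rvec"],c["tvec"],c["mtx"],None)[0].reshape(-1,2)
def atz(n,px,z):
    c=C[n];R=cv2.Rodrigues(c["rvec"])[0];o=-R.T@c["tvec"].ravel()
    d=R.T@np.linalg.inv(c["mtx"])@[px[0],px[1],1]; return o+d*(z-o[2])/d[2]
def tri(ps,pt): return least_squares(lambda X:np.r_[proj("scene",X)[0]-ps,proj("top",X)[0]-pt],[600,100,100]).x
def W(p,P): x,y,a=p;c,s=np.cos(a),np.sin(a);P=np.atleast_2d(P);return np.c_[x+c*P[:,0]-s*P[:,1],y+s*P[:,0]+c*P[:,1],P[:,2]]
E
python3 - <<'E'
from h import *
sp=[((-70,100,205),(254,200)),((-70,-100,205),(488,328)),((-64,100,322),(250,75)),((-64,-100,322),(508,210)),((-70,-100,0),(472,472))]
tp=[((-64,100,322),(213,283)),((-64,-100,322),(602,270)),((-70,100,205),(233,312)),((-70,-100,205),(568,300))]
def res(p): return np.r_[(proj("scene",W(p,[a for a,_ in sp]))-[S(*b) for _,b in sp]).ravel(),(proj("top",W(p,[a for a,_ in tp]))-[T(*b) for _,b in tp]).ravel()]
r=least_squares(res,[700,100,0]); print(r.x,r.fun.reshape(-1,2).round(1)); np.save("w.npy",r.x)
p=r.x
print("lip",W(p,(-64,0,320)),"prop",W(p,(-52,63,309)))
print("proppx",proj("scene",W(p,[(-52,63,309),(-52,55,190)]))) 
print("box BL",tri(S(235,325),T(315,440)),"BR",tri(S(555,540),T(752,450)),"FL",tri(S(22,530),(316,359)))
print("jar",atz("top",T(163,155),75),"tape",atz("top",T(153,309),24),"sand",atz("top",T(628,290),31),"case",[atz("top",q,90) for q in[(122,265),(256,265),(255,365)]])
print("meas",atz("top",T(625,172),62))
E
```

```text
[6.79024273e+02 1.58442852e+02 5.27003258e-02] [[-0.3 -0.2]
 [ 1.1  1.3]
 [-0.9  0.1]
 [ 0.6  0.7]
 [ 0.7  4. ]
 [-1.4 -0.1]
 [ 0.  -1. ]
 [-1.8 -0.4]
 [ 0.1 -1. ]]
lip [[615.11312678 155.07159188 320.        ]] prop [[623.77788279 218.61623762 309.        ]]
proppx [[300.77575113 171.96969552]
 [304.86574655 204.61002431]]
box BL [528.20111958 203.3746184  180.08596703] BR [526.38035673 -55.52057646 184.18358525] FL [331.48862669 201.604745   185.58921514]
jar [718.37965468 310.92393991  75.        ] tape [616.70791199 321.45909982  24.        ] sand [633.36544285 -12.99177216  31.        ] case [array([514.77663327, 664.9478509 ,  90.        ]), array([518.56649783, 348.22354729,  90.        ]), array([293.10021856, 342.93271429,  90.        ])]
meas [712.17118384  -6.22399211  62.        ]
```

```bash
cat > m.py <<'E'
from station import *
from h import W
import numpy as np
from scipy.spatial.transform import Rotation as Ro
p=np.load("w.npy")
def quat(pitch,sgn):
    z=np.array([np.cos(pitch),0,-np.sin(pitch)]); y=np.array([0,sgn,0.]); x=np.cross(y,z)
    R=Ro.from_euler("z",p[2])*Ro.from_matrix(np.c_[x,y,z]); q=R.as_quat(); return [q[3],*q[:3]]
def tcp(th,lead,y,gap,pitch=np.pi/4,dx=0,dz=0):
    """TCP with the finger's upper side `gap` below the lip at lid angle th, tip corner `lead` behind lip (x)."""
    z=np.array([np.cos(pitch),-np.sin(pitch)]); n=np.array([np.sin(pitch),np.cos(pitch)])
    lip=np.array([70-175*np.cos(th),207+175*np.sin(th)])
    corner=lip+[0,-gap]+z*lead/z[0]
    t=corner-9.5*n-22*z+[dx,dz]
    return W(p,(t[0],y,t[1]))[0]
E
python3 - <<'E'
from m import *
for pt in(35,45,55):
  for s in(1,-1):
    q=quat(np.radians(pt),s)
    for a in[(.7,25,92,8),(.7,25,0,8),(0,7,0,10)]:
        r=solve_ik(tcp(*a,np.radians(pt)),q); print(pt,s,a,tcp(*a,np.radians(pt)).round(),None if r is None else np.round(r,2))
    print(pt,s,"prep",solve_ik(tcp(.7,-60,92,-70,np.radians(pt)),q) is not None)
E
```

```text
35 1 (0.7, 25, 92, 8) [612. 247. 299.] [-0.66  0.18 -0.02  2.23  1.8   0.51 -0.65]
35 1 (0.7, 25, 0, 8) [617. 155. 299.] [-0.46  0.11 -0.01  2.32  2.09  0.39 -0.8 ]
35 1 (0, 7, 0, 10) [558. 152. 197.] None
35 1 prep True
35 -1 (0.7, 25, 92, 8) [612. 247. 299.] [-1.66  0.34  1.14  2.26  2.01  0.21  2.15]
35 -1 (0.7, 25, 0, 8) [617. 155. 299.] [-1.32  0.15  0.92  2.34  2.29  0.29  2.1 ]
35 -1 (0, 7, 0, 10) [558. 152. 197.] None
35 -1 prep False
45 1 (0.7, 25, 92, 8) [613. 247. 296.] [-0.54  0.17 -0.09  2.12  1.22  0.43 -0.04]
45 1 (0.7, 25, 0, 8) [618. 155. 296.] [-0.38  0.1  -0.05  2.2   1.24  0.28  0.08]
45 1 (0, 7, 0, 10) [559. 152. 199.] [-0.47  0.2  -0.02  2.39  2.1   0.36 -0.88]
45 1 prep True
45 -1 (0.7, 25, 92, 8) [613. 247. 296.] [-1.73  0.49  1.38  2.15 -0.69  0.2  -1.44]
45 -1 (0.7, 25, 0, 8) [618. 155. 296.] [-1.65  0.4   1.46  2.23 -1.14  0.19 -0.82]
45 -1 (0, 7, 0, 10) [559. 152. 199.] [-1.11  0.24  0.69  2.41  2.43  0.24  1.88]
45 -1 prep True
55 1 (0.7, 25, 92, 8) [615. 247. 289.] [-0.4   0.2  -0.19  1.99  0.72  0.51  0.49]
55 1 (0.7, 25, 0, 8) [620. 155. 289.] [-0.27  0.14 -0.13  2.07  0.55  0.41  0.78]
55 1 (0, 7, 0, 10) [561. 152. 200.] [-0.38  0.19 -0.07  2.27  1.13  0.25  0.13]
55 1 prep True
55 -1 (0.7, 25, 92, 8) [615. 247. 289.] [-1.52  0.37  1.16  2.02 -0.24  0.4  -1.82]
55 -1 (0.7, 25, 0, 8) [620. 155. 289.] [-0.15  0.15 -0.26  2.06  0.6   0.42 -2.4 ]
55 -1 (0, 7, 0, 10) [561. 152. 200.] [-1.54  0.55  1.37  2.3  -1.37  0.35 -0.66]
55 -1 prep True
```

Run:
```python
from m import *
import cv2
P=np.radians(55);q=quat(P,1)
t=get_tcp_pos(); movel([t[0],t[1],420],speed=200)
grip(0.0,10)
move_to(tcp(.7,-70,94,-30,P),q)
movel(tcp(.7,-40,94,12,P),speed=150); f0=get_wrist_force()
movel(tcp(.7,22,94,12,P),speed=60)
print(get_clock(),get_tcp_pos()-tcp(.7,22,94,12,P),f0,get_wrist_force(),get_finger_gap())
a=camera("scene")["frame"][140:260,230:410];b=camera("top")["frame"][130:250,260:440]
w=camera("wrist")["frame"]
im=np.vstack([np.hstack([cv2.resize(x,None,fx=2.2,fy=2.2,interpolation=cv2.INTER_CUBIC) for x in(a,b)]),np.pad(cv2.resize(w,(480,300)),((0,0),(0,312),(0,0)))])
cv2.imwrite("pics/ins.png",im[:,:,::-1])
```

```text
6.9083 [-0.02961143  0.14515135  0.37411933] [0.62668303 0.15878822 0.98886123] [ 0.48645365  0.18007346 -0.33641671] 0.0029727486680730013
```

View pics/ins.png

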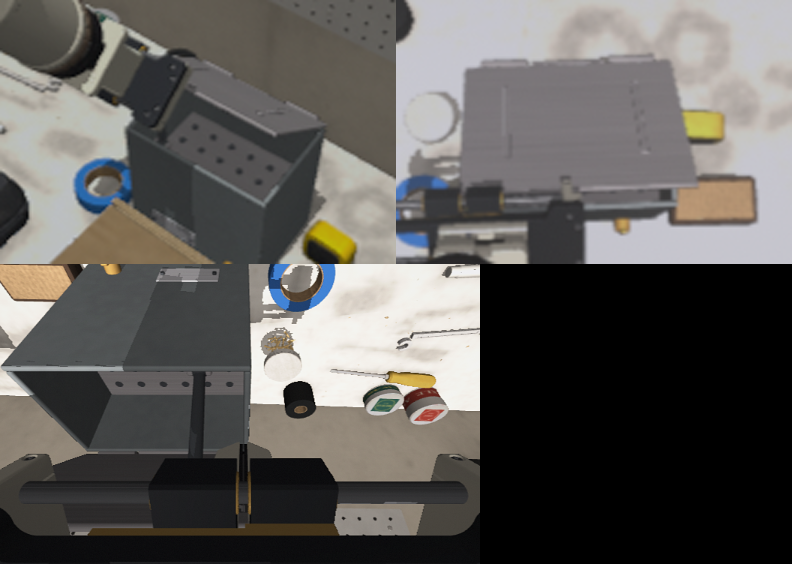

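The fingers are inserted to the left of the prop: in the wrist view the prop is at column 197 and the finger pads at 243. The tip is under the lid's left front corner. Next I feel for the lid from below.

Run:
```python
from m import *
P=np.radians(55)
def F():
    s=[]
    for _ in range(8): wait(.02); s.append(get_wrist_force())
    return np.mean(s,0)
wait(.2);b=F();print(b)
for g in np.arange(10,-5,-1.5):
    movel(tcp(.7,22,94,g,P),speed=20); wait(.1); f=F()-b; print(g,f.round(2))
    if f[2]<-0.7: break
print(get_clock())
```

```text
[ 0.04232558 -0.11743984  0.10733533]
10.0 [-0.11  0.16  0.07]
8.5 [-0.27 -0.19 -0.02]
7.0 [-0.16  0.05  0.08]
5.5 [-0.33  0.02  0.11]
4.0 [-1.55 -0.33 -0.78]
9.8083
```

Run:
```python
from m import *
import cv2
P=np.radians(55)
movel(tcp(.7,22,94,8.5,P),speed=30); wait(.1); b=get_wrist_force()
for y in range(86,-3,-8):
    movel(tcp(.7,22,y,8.5,P),speed=45); f=get_wrist_force()-b; print(y,f.round(1))
    if abs(f[1])>15: print("STOP");break
wait(.3); print(get_clock(),np.mean([get_wrist_force() for _ in range(5)],0)-b)
a=camera("scene")["frame"][140:260,230:410];w=camera("wrist")["frame"]
im=np.hstack([cv2.resize(a,(450,300),interpolation=cv2.INTER_CUBIC),cv2.resize(w,(350,300))])
cv2.imwrite("pics/push.png",im[:,:,::-1])
```

```text
86 [-0.  -0.3  0.5]
78 [ 0.1 -0.7 -0.5]
70 [ 0.7  0.9 -0.2]
62 [-1.4 -1.  -0.7]
54 [-1.8 -1.9 -0.8]
46 [-0.4 -1.7 -1.1]
38 [-0.6 -1.3 -0.9]
30 [-0.6 -1.9 -0.7]
22 [-0.9 -1.4 -1.2]
14 [-0.4 -0.6 -0.8]
6 [-0.9 -0.8 -1.6]
-2 [-0.5 -1.3 -0.4]
14.4083 [-0.12495888 -1.38671265 -1.18323409]
```

View pics/push.png

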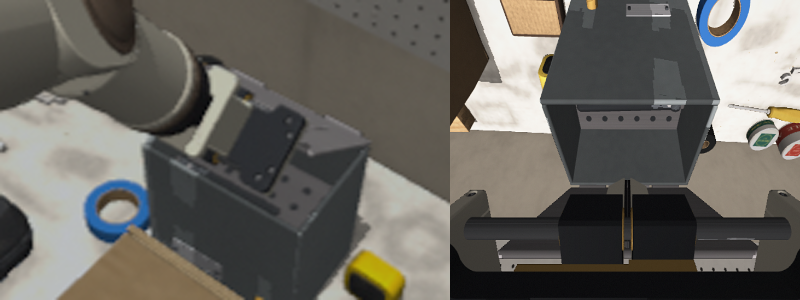

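The prop lies folded in the tub (dark bar at (250,200) in the left image) and the lid rests on the fingers. Now I lower it.

Run:
```python
from m import *
import cv2
P=np.radians(55); b=get_wrist_force()
for s in np.linspace(0,1,12)[1:]:
    movel(tcp(.7*(1-s),22-14*s,-2,8.5,P),speed=35 if s<.8 else 20)
    print(round(.7*(1-s),2),(get_wrist_force()).round(1))
movel(tcp(0,8,-2,15,P),speed=15); wait(.2); print(get_wrist_force().round(1),get_clock())
movel(tcp(0,-60,-2,15,P),speed=70)
movel(tcp(0,-110,-2,-60,P),speed=150)
wait(.3);print(get_clock(),get_wrist_force())
a=camera("scene")["frame"][140:300,220:410];t=camera("top")["frame"][130:290,250:440]
cv2.imwrite("pics/end.png",np.hstack([cv2.resize(x,None,fx=2.1,fy=2.1,interpolation=cv2.INTER_CUBIC) for x in(a,t)])[:,:,::-1])
```

```text
0.64 [-2.8 -0.  -0.5]
0.57 [-2.2 -1.   0.6]
0.51 [-2.9 -1.1  0. ]
0.45 [-3.2 -1.   0.4]
0.38 [-3.1 -1.3 -0.8]
0.32 [-2.3 -0.  -0.8]
0.25 [-1.5 -0.6 -1.4]
0.19 [-1.8 -1.5 -1.1]
0.13 [-1.5 -0.2 -1.6]
0.06 [-1.   0.8 -1.8]
0.0 [0.5 0.  0.4]
[-0.1  0.6 -0.1] 20.7167Traceback (most recent call last):
  File "<stdin>", line 9, in <module>
station.MotionError: the arm cannot follow that straight line within its joint ranges
```

Run:
```python
from m import *
import cv2
P=np.radians(55);q=quat(P,1)
for L in(-30,-20,-15,-10,-6):
    try: movel(tcp(0,L,-2,15,P),speed=40); print("lead",L); break
    except MotionError as e: print(L,e)
else: raise SystemExit(get_q())
t=get_tcp_pos()
for dx,dz in((-30,120),(-10,120),(0,120),(0,60)):
    try: movel(t+[dx,0,dz],speed=120); print(dx,dz); break
    except MotionError as e: print(dx,dz,e)
wait(.3);print(get_clock(),get_wrist_force())
a=camera("scene")["frame"][140:300,220:410];t=camera("top")["frame"][130:290,250:440]
cv2.imwrite("pics/end.png",np.hstack([cv2.resize(x,None,fx=2.1,fy=2.1,interpolation=cv2.INTER_CUBIC) for x in(a,t)])[:,:,::-1])
```

```text
lead -30
-30 120
25.5 [ 0.4580217  -0.11513976  0.74594147]
```

View pics/end.png

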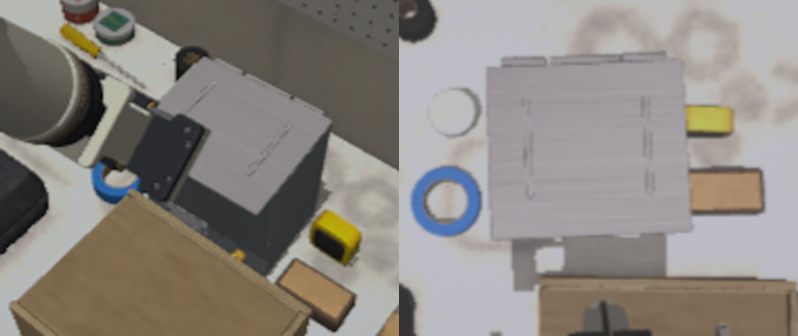

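The lid is shut and level (top view, 490-690 by 60-240). The hand is clear, and the jar, tape roll, block and tape measure haven't moved.

```bash
python3 -c "
from station import *
print(sign_off())"
```

```text
the job is handed in; nothing more can be done
None
```

I pushed the prop aside so it folded into the tub, lowered the lid on the fingers until it was fully shut, moved the hand clear, and handed the job in at about 25.5 s; the system returned no verdict.

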